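# Serve a round roll with the tongs

### The arm

A 6-joint arm with a two-finger parallel gripper is mounted at the origin on the work surface. World frame = base frame: x ahead of the robot, y to its left, z up, the work surface at z = 0. Lengths are in mm, angles in rad, forces in N, time in s.
With the tool pointing down it reaches from about 350 to 975 mm from the base axis. Payload 7.1 kg.
Tool frame: the origin (TCP) lies at the very end of the fingers, on their centre line; the grasp point (between the pads) lies ctrl.hold_point_z behind it (ctrl.hold_point_z is the distance from the TCP to the grasp point, in mm); z points along the fingers, y is the line along which they close (so a half turn about z gives the same grasp; the last joint's range is limited). The gripper opens to 88 mm and grips with 3 to 60 N. Pads are 20 mm wide; open, the fingers measure 115 mm over their backs; the gripper's body (75 mm by 178 mm) begins 61 mm behind the grasp point.
Start: joints at [-1.15, 0.423, 1.63, -0, 1.089, -0.019], TCP at [266.114, -565.498, 222.675] pointing down, gripper open.
Joint ranges: [-3, 3], [-0.9, 2.11], [0.09, 2.58], [-1.31, 4.45], [0.11, 2.69], [-2.54, 2.54]. Speed limits (rad/s): [2.39, 2.39, 3.01, 3.14, 3.14, 3.14].

### API

Orientations are given as a rotation vector (axis times angle).
In Python, from workcell import ctrl gives the robot as it stands. The module is installed in compiled form; this text tells all that it offers.
- The arm moves only by the shell command python3 -m creep 'ROWS'. ROWS is JSON, a list of rows, each an object with "translation": the shift along the tool's x, y, z in mm, a list of three; "angular": the turn, a rotation vector about the tool's x, y, z in rad, a list of three; "jaw": the opening, from 0 (shut) to 1 (fully open). A call has exactly 8 rows; each row is the pose to reach, as a shift and turn from the pose commanded when the call began, along the tool's axes at that moment; what a row does not reach only later rows make up. A row lasts 1/8 s, in which the tool goes at most 62.5 mm and 10.7 degrees, less where a joint would pass 70% of its speed; a pose out of reach is approached as far as the arm can. A call with a gripper value outside its range is refused whole. The fingers move at their own pace and stop on an object; the grip force is fixed at half the most. Time passes only in rows, so rows that repeat a pose let the fingers close, or fill a call up. It gives the time, the measured TCP pose, the force, the opening and the grip force at its end, in the units of the state.
- ctrl.get_obs(): the state, without advancing time (a new reading comes with each control period).
- ctrl.get_image(name): name is "side" or "top"; returns the picture (480x640x3 uint8, red, green, blue); there is no depth.
- ctrl.camera_info(name): a dict with "camera_matrix" (3x3 intrinsics, pixels), "world_from_camera" (4x4, takes a point from camera to world coordinates). Camera axes: x right, y up, looking along -z (the intrinsics and any distortion apply to the point x, -y, -z); pixel columns grow to the right and rows downward; lengths in mm; the calibration is good to about 2 mm. A picture is of the moment at which its call begins. camera_info takes no time and is no camera call.
- ctrl.close_job(): hands the job in; it is judged then, once.
Trained networks look in the newest picture that a camera, given by its name, has taken for a name from the list of things; names that differ only in an ending like _2 or _b are one class to them, and where a whole thing is asked for, a point or a joint stands for the part that bears it (a point fixed in the world has none). Each returns a list of dicts, best first, with "score" (0 to 1); they miss things now and then, are a little off and sometimes report something else, mostly with a low value. They report only what shows in the picture. A call takes as long as a camera call. They do not tell look-alikes from the thing itself.
- ctrl.look_for(camera, label): "rect" ([left, top, right, bottom] in pixels, round what is visible of it).
The state is a dict: "t": time; "qpos": joint angles; "qvel": joint speeds; "joint_torque": joint torques, N m; "ee_pos": TCP position; "orientation": TCP orientation; "ft_force": force on the tool from outside, world axes, zero at the start; "moment": the same for the moment, N m; "width": finger opening in mm; "grasp_force": force on a finger pad.
Only numpy, scipy, OpenCV 4.12 (cv2) and the standard library are available. Lean on these libraries where they do the work, as an engineer would, in place of code of your own. Each camera call takes 0.05 s, during which the arm holds its last target. There are 200 camera calls.

### The job

Pick up the kitchen tongs by their grip sleeves, close them on the round bread roll on the wooden board and lift it off; touch the roll with the tongs only, never with the robot's fingers. Finish while still holding: the round roll pinched in the tongs, lifted about a hand's width (some 10 cm) above the middle of the side plate, at rest. Leave the two long rolls where they lie and do not knock over the tumbler or the pepper mill.

Things in the scene. Friction and masses are not known exactly. Their poses are not given: they have to be found in the camera images.
- tongs: steel kitchen tongs, 260 mm long with the hanging loop, 130 g, lying on their side, both arms on the counter. Origin at the hinge, on the underside; x runs along the middle to the tips, z up. Two upright strips 22 to 26 mm high, even about x, sprung open in the xy plane. Squeezing the grip sleeves closes the tips, 2 mm for each 1 mm; tips and sleeves have rubber faces
- tongs_grip (a point): point of the tongs midway between the black grip sleeves (24 mm high, 72 to 142 mm from the hinge), 107 mm from the hinge, 12 mm above the underside; axes as the tongs. Grasp here, closing along y: 58 mm over the sleeves when open, 40 mm with a 50 mm thing in the tips. 5 mm of squeeze lifts the tongs (tips still 72 mm apart); about 30 N holds a roll
- tongs_tips (a point): fixed point of the tongs midway between the tip pads, 216 mm from the hinge, 13 mm above the underside; axes as the tongs. Pads 26 mm high, 32 mm long (200 to 232 mm from the hinge), free gap about 83 mm and 92 mm over the outsides when open, parallel when 50 mm apart
- tongs_left (a joint): closing angle of each arm (both move equally): 0 open, about 0.084 rad with the tips on the 50 mm roll, 0.16 rad fully closed. The spring needs about 6 N on each sleeve to begin, 8 N at 0.084 rad
- board: wooden bread board, fixed, 120 mm (its x) by 330 mm (its y), 15 mm thick, carrying three rolls in a row along its y, 105 mm apart, in any order. Origin under its centre; its x points away from the robot
- roll: the round bread roll, firm, domed, 50 mm in diameter (widest 7 to 18 mm above its underside), 39 mm high, with a cross cut on top; about 40 g. Origin at the centre of its underside, z up. It stands on the board
- roll_mid (a point): centre of the round roll, 18 mm above its underside
- long_roll_a: long bread roll, 78 mm (its x) by 36 mm, 34 mm high, on the board, lying roughly along the board's x. Origin under its centre. To be left alone
- long_roll_b: another like it. To be left alone
- plate: white side plate, fixed on the counter, 160 mm in diameter, rim 14 mm high. Origin at the centre of its underside
- tumbler: clear drinking glass, 68 mm in diameter, 90 mm high, upright on the counter near the plate, far side. Origin under its centre. To be left standing
- pepper_mill: white turned pepper mill, 60 mm in diameter at the foot, 178 mm high, upright on the counter, left of the board. Origin under its centre. To be left standing
There are look-alikes about, which are no part of the job. Of the things like the plate, leave any that is turquoise or yellow; of the rest the larger one is meant.

How it is judged (in metres and radians):
On the way, in this order (a step that is already met when the one before it is completed fails the run):
1. the tongs are off the counter in the robot's fingers (height (world z) of tongs_grip above 0.022 m and contact force between the fingers and tongs above 1 N), for 0.2 s.
2. the round roll is lifted off the board by the tongs (height (world z) of roll_mid above 0.055 m and contact force between tongs and roll above 0.5 N and contact force between the fingers and tongs above 1 N and contact force between roll and board below 0.05 N), for 0.2 s.
At the end, for the whole second after the job is handed in: robot holds the tongs, whose tips alone hold the round roll (centre within 40 mm of the tips point), at rest, within 50 mm of the plate's centre seen from above, 75 to 220 mm above the counter; plate untouched; long rolls within 20 mm of their start; tumbler and mill upright (horizontal distance between roll_mid and plate below 0.05 m and height (world z) of roll_mid between 0.075 and 0.22 m and height (world z) of tongs_grip above 0.05 m and contact force between tongs and roll above 0.5 N and contact force between the fingers and tongs above 1 N and contact force between the arm and roll below 0.1 N and contact force between plate and anything else below 0.1 N and distance between roll_mid and tongs_tips below 0.04 m and linear speed of each of roll, tongs below 0.03 m/s and distance of each of long_roll_a, long_roll_b from where it was at the start of the episode below 0.02 m and angle between each of tumbler, pepper_mill's own z axis and vertical below 0.3 rad); the arm keeps its last pose, push and grip.
It fails at once if the robot's arm or fingers touch the round roll (contact force between any of the fingers, the arm and roll above 0.3 N).
It fails at once if a long roll is pushed away by more than 20 mm (distance of any of long_roll_a, long_roll_b from where it was at the start of the episode above 0.02 m).
It fails at once if the tumbler or the pepper mill is knocked over (angle between any of tumbler, pepper_mill's own z axis and vertical above 0.5 rad).
It also fails if it takes over 56 s, if anything falls off the work surface, if the arm or the gripper's body presses on something with over 40 N, if the wrist force passes 120 N, or if a joint passes its speed limit or range.

## Working session

There is one attempt and no reset: what is moved stays moved. The work goes in short steps, Python scripts to look and compute and a shell command to move; the robot and the scene stay as the last step left them, time stands still between calls to the robot, and variables do not carry over. Pictures are saved under pics/ and viewed, at most 10 in all, crops included, and the job is handed in when it is done.

```bash
mkdir -p pics
cat > h.py <<'E'
import numpy as np, cv2
from scipy.spatial.transform import Rotation as R
from workcell import ctrl
def info(c):
    i=ctrl.camera_info(c); return np.array(i["camera_matrix"]),np.array(i["world_from_camera"]),i
def ray(c,u,v,z):
    K,T,_=info(c); d=np.linalg.inv(K)@[u,v,1]; d=T[:3,:3]@(d*[1,-1,-1]); o=T[:3,3]
    return o+d*(z-o[2])/d[2]
def proj(c,p):
    K,T,_=info(c); q=T[:3,:3].T@(np.array(p)-T[:3,3]); q=K@(q*[1,-1,-1]); return q[:2]/q[2]
def save(c,n):
    im=ctrl.get_image(c); cv2.imwrite(n,im[:,:,::-1]); return im
E
python3 - <<'E'
from h import *
for c in("top","side"):
    save(c,f"pics/{c}0.png"); print(info(c)[2])
    for l in("tongs","tongs_grip","tongs_tips","roll","long_roll_a","plate","tumbler","pepper_mill","board"):
        print(c,l,[(np.round(d["rect"]).tolist(),round(d["score"],2)) for d in ctrl.look_for(c,l)])
o=ctrl.get_obs();print(o,ctrl.hold_point_z)
E
```

```text
{'camera_matrix': array([[467.63753629,   0.        , 320.0925354 ],
       [  0.        , 467.63753629, 246.22794248],
       [  0.        ,   0.        ,   1.        ]]), 'world_from_camera': array([[-8.14134641e-03,  9.88940966e-01, -1.48086071e-01,
         3.93561204e+02],
       [-9.99893230e-01, -6.25391138e-03,  1.32066978e-02,
         9.56048807e+00],
       [ 1.21345274e-02,  1.48177780e-01,  9.88886292e-01,
         1.00629930e+03],
       [ 0.00000000e+00,  0.00000000e+00,  0.00000000e+00,
         1.00000000e+00]])}
top tongs [([192.0, 256.0, 309.0, 304.0], 0.98)]
top tongs_grip [([192.0, 260.0, 315.0, 309.0], 0.57)]
top tongs_tips [([191.0, 262.0, 306.0, 308.0], 0.56)]
top roll [([224.0, 158.0, 374.0, 228.0], 0.37)]
top long_roll_a [([238.0, 165.0, 262.0, 200.0], 0.84), ([289.0, 173.0, 308.0, 205.0], 0.77)]
top plate [([397.0, 110.0, 450.0, 159.0], 0.97), ([366.0, 310.0, 439.0, 389.0], 0.94), ([458.0, 324.0, 514.0, 384.0], 0.85), ([437.0, 236.0, 512.0, 306.0], 0.82)]
top tumbler [([472.0, 161.0, 516.0, 203.0], 0.8)]
top pepper_mill [([97.0, 212.0, 150.0, 249.0], 0.83)]
[... 1313 characters left out ...]
], 0.71)]
{'t': 1.0, 'qpos': array([-1.15000633e+00,  4.23071330e-01,  1.62991935e+00,  1.33120130e-05,
        1.08860771e+00, -1.90021178e-02]), 'qvel': array([ 0.0010184 , -0.00034295, -0.00038764,  0.0016973 ,  0.00072691,
        0.00099342]), 'joint_torque': array([-8.77987495e-04, -5.44580305e+01, -2.74053919e+01,  6.43714448e-02,
        1.67037535e-02, -2.26181305e-05]), 'ee_pos': array([ 266.10870347, -565.48796448,  222.68535723]), 'orientation': array([-3.06593783e+00, -6.85258700e-01, -1.63550081e-05]), 'ft_force': array([0.12212902, 0.40272984, 0.54554717]), 'moment': array([0.01015874, 0.01351438, 0.01403628]), 'grasp_force': 0.0, 'width': 87.64666052635876} 18.700000000000003
```

View pics/top0.png

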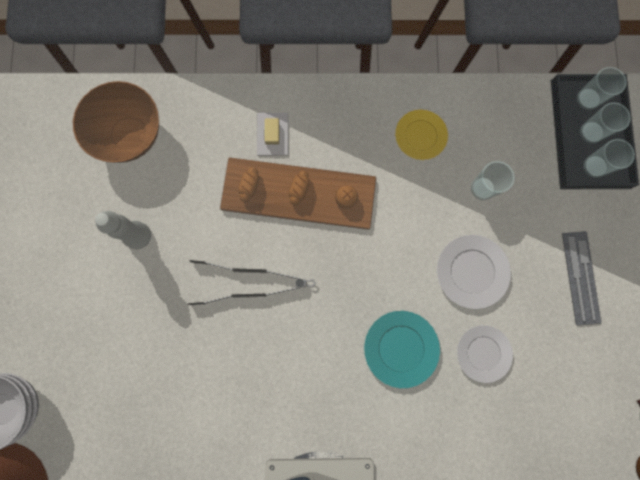

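View pics/side0.png

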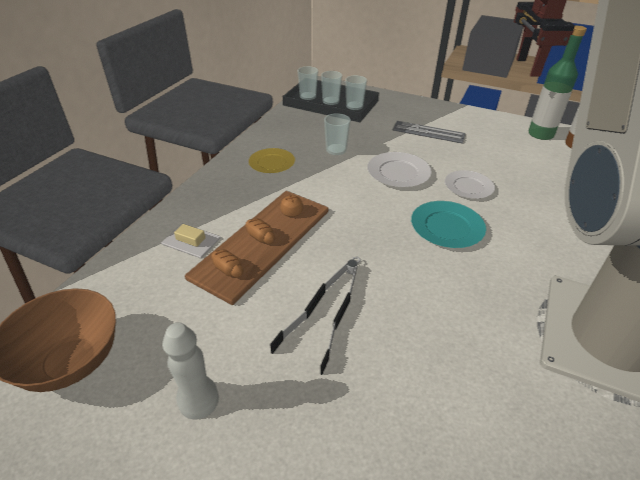

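Candidates. For the roll, two long rolls at top (248,183) and (299,187), and the round cross-cut one at (347,196); I take the last. For the plate, yellow (422,134), turquoise (402,349), white small (485,354) and white large (474,272); I take the large white one. The tongs have their hinge at (303,284) and tips at (192,262) and (192,304). I'll check with a close crop and measure.

Run:
```python
from h import *
im=cv2.imread("pics/top0.png")
c=im[150:315,180:520]; cv2.imwrite("pics/crop0.png",cv2.resize(c,None,fx=2.35,fy=2.35,interpolation=cv2.INTER_CUBIC))
g=im.max(2)
m=np.zeros_like(g); m[255:310,185:325]=(g[255:310,185:325]<75)
n,l,s,ce=cv2.connectedComponentsWithStats(m,connectivity=8)
for i in range(1,n):
    if s[i,4]>6:
        print(s[i].tolist(),ce[i].round(1),ray("top",*ce[i],24).round(1))
for n_,u,v,z in [("roll",347,196,50),("rollA",299,187,45),("rollB",248,183,45),("plate",474.5,272,10),("hinge",302,284,20),("b1",228,158,15),("b2",376,177,15),("b3",372,229,15),("b4",221,210,15)]:
    print(n_,ray("top",u,v,z).round(1))
print("side", ray("side",292,204,38).round(1),ray("side",400,171,10).round(1))
print("tumbler",ray("top",484,188,5).round(),ray("side",337,150,0).round(),"mill",ray("side",198,408,0).round())
print(R.from_rotvec(ctrl.get_obs()["orientation"]).as_matrix().round(3))
```

```text
[234, 270, 31, 2, 47] [250.5 270.4] [490.2 143.2  24. ]
[234, 295, 31, 2, 33] [248.3 295.1] [438.5 147.2  24. ]
roll [643.2 -60.7  50. ]
rollA [664.6  40.4  45. ]
rollB [673.9 148.3  45. ]
plate [ 484.8 -334.6   10. ]
hinge [461.1  35.2  20. ]
b1 [739.6 197.4  15. ]
b2 [ 694.9 -127.7   15. ]
b3 [ 578.9 -116.    15. ]
b4 [622.6 210.   15. ]
side [643.1 -61.4  38. ] [ 480.  -329.9   10. ]
tumbler [ 672. -368.    5.] [ 668. -369.    0.] mill [563. 399.   0.]
[[ 0.905  0.426  0.   ]
 [ 0.426 -0.905  0.   ]
 [ 0.    -0.    -1.   ]]
```

View pics/crop0.png

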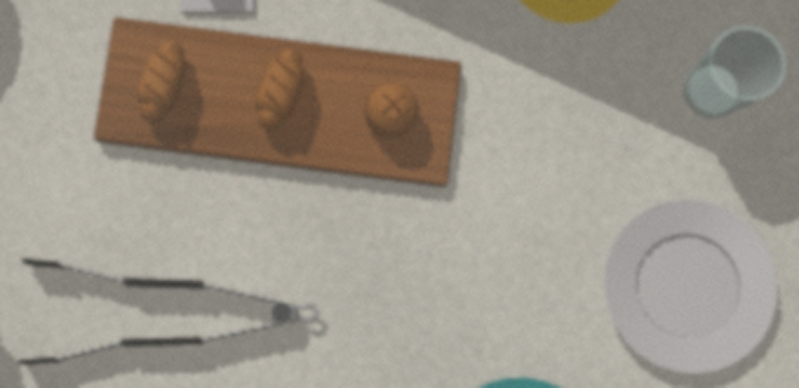

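The crop confirms the cross-cut round roll at crop (392,108) and the larger white plate at crop (690,287). The tongs' sleeves are at crop (163,283) and (161,342), so the grip centre is about (464,145) mm with the axis about 88° in yaw. The sleeve spacing (52 centre to centre) and the hinge-to-grip distance (110) fit the description.

```bash
python3 -m creep '[{"translation":[39,-45,0],"angular":[0,0,-0.137],"jaw":1},{"translation":[78,-91,0],"angular":[0,0,-0.274],"jaw":1},{"translation":[118,-136,0],"angular":[0,0,-0.411],"jaw":1},{"translation":[157,-182,0],"angular":[0,0,-0.548],"jaw":1},{"translation":[196,-227,0],"angular":[0,0,-0.685],"jaw":1},{"translation":[235,-272,0],"angular":[0,0,-0.822],"jaw":1},{"translation":[275,-318,0],"angular":[0,0,-0.959],"jaw":1},{"translation":[314,-363,0],"angular":[0,0,-1.096],"jaw":1}]'
cat >> h.py <<'E'
def delta(p,yaw):
    "tool-frame shift to TCP position p, and the turn to a downward tool with tool x at yaw (deg)"
    o=ctrl.get_obs(); r=R.from_rotvec(o["orientation"])
    t=R.from_euler("z",yaw,degrees=True)*R.from_euler("x",180,degrees=True)
    print("pos",o["ee_pos"].round(1),"shift",r.inv().apply(np.array(p)-o["ee_pos"]).round(1),"turn",(r.inv()*t).as_rotvec().round(4),"w",o["width"].round(1),"f",o["ft_force"].round(1),"g",round(o["grasp_force"],1),"t",o["t"])
E
python3 -c "
from h import *
delta([464.4,145,90],88)"
```

```text
t: 2.0
ee_pos: [396.2, -101.6, 223.1]
orientation: [2.255, 2.186, 0.001]
ft_force: [0.2, -0.4, -0.4]
width: 87.9
grasp_force: 0.0Traceback (most recent call last):
  File "<string>", line 3, in <module>
    delta([464.4,145,90],88)
    ~~~~~^^^^^^^^^^^^^^^^^^^
  File "h.py", line 17, in delta
    print("pos",o["ee_pos"].round(1),"shift",r.inv().apply(np.array(p)-o["ee_pos"]).round(1),"turn",(r.inv()*t).as_rotvec().round(4),"w",o["width"].round(1),"f",o["ft_force"].round(1),"g",round(o["grasp_force"],1),"t",o["t"])
                                                                                                                                         ^^^^^^^^^^^^^^^^
AttributeError: 'float' object has no attribute 'round'
```

```bash
sed -i 's/o\["width"\].round(1)/round(o["width"],1)/' h.py; python3 -m creep '[{"translation":[50,12,0],"angular":[0,0,0],"jaw":1},{"translation":[100,24,0],"angular":[0,0,0],"jaw":1},{"translation":[150,36,20],"angular":[0,0,0],"jaw":1},{"translation":[200,48,50],"angular":[0,0,0],"jaw":1},{"translation":[249,60,80],"angular":[0,0,0],"jaw":1},{"translation":[249,60,133],"angular":[0,0,0],"jaw":1},{"translation":[249,60,133],"angular":[0,0,0],"jaw":1},{"translation":[249,60,133],"angular":[0,0,0],"jaw":1}]'
python3 - <<'E'
from h import *
delta([464.4,145,3],88)
im=save("side","pics/side1.png"); cv2.imwrite("pics/side1c.png",cv2.resize(im[180:400,200:440,::-1],None,fx=2.5,fy=2.5))
E
```

```text
t: 3.0
ee_pos: [464.9, 143.2, 90.8]
orientation: [2.26, 2.181, 0.001]
ft_force: [0.7, -0.2, 0.3]
width: 87.9
grasp_force: 0.0
pos [464.9 143.2  90.8] shift [ 1.8 -0.6 87.8] turn [ 0.0006 -0.0002 -0.0006] w 87.9 f [ 0.7 -0.2  0.3] g 0.0 t 3.0
```

View pics/side1c.png

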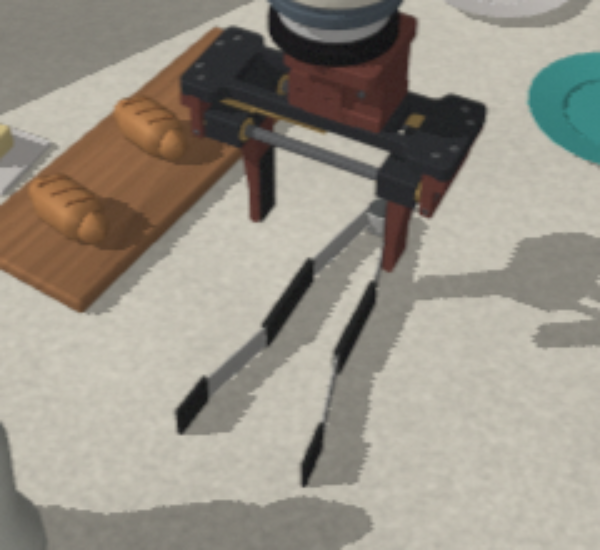

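The tool sits above the tongs with its jaw line across the sleeves (crop (290,300) and (357,325)), the fingers straddling them. Going down and squeezing to 53 mm.

```bash
python3 -m creep '[{"translation":[1,0,40],"angular":[0,0,0],"jaw":1},{"translation":[2,0,70],"angular":[0,0,0],"jaw":1},{"translation":[2,0,80],"angular":[0,0,0],"jaw":1},{"translation":[2,0,87],"angular":[0,0,0],"jaw":1},{"translation":[2,0,87],"angular":[0,0,0],"jaw":1},{"translation":[2,0,87],"angular":[0,0,0],"jaw":0.75},{"translation":[2,0,87],"angular":[0,0,0],"jaw":0.65},{"translation":[2,0,87],"angular":[0,0,0],"jaw":0.59}]'
python3 -m creep '[{"translation":[0,0,0],"angular":[0,0,0],"jaw":0.59},{"translation":[0,0,0],"angular":[0,0,0],"jaw":0.59},{"translation":[0,0,-5],"angular":[0,0,0],"jaw":0.59},{"translation":[0,0,-15],"angular":[0,0,0],"jaw":0.59},{"translation":[0,0,-30],"angular":[0,0,0],"jaw":0.59},{"translation":[0,0,-45],"angular":[0,0,0],"jaw":0.59},{"translation":[0,0,-60],"angular":[0,0,0],"jaw":0.59},{"translation":[0,0,-60],"angular":[0,0,0],"jaw":0.59}]'
python3 - <<'E'
from h import *
delta([464.4,145,3],88)
im=save("side","pics/side2.png"); cv2.imwrite("pics/side2c.png",cv2.resize(im[180:400,200:440,::-1],None,fx=2.5,fy=2.5))
save("top","pics/top2.png")
E
```

```text
t: 4.05
ee_pos: [464.6, 145.5, 3.0]
orientation: [2.26, 2.182, 0.001]
ft_force: [-0.6, -0.2, 0.5]
width: 61.3
grasp_force: 0.0
t: 5.05
ee_pos: [465.4, 145.7, 64.2]
orientation: [2.259, 2.181, 0.004]
ft_force: [-0.3, -0.3, -1.2]
width: 52.0
grasp_force: 6.8
pos [465.4 145.7  64.2] shift [-0.8 -1.2 61.2] turn [ 0.0029 -0.0009 -0.0001] w 52.0 f [-0.3 -0.3 -1.2] g 6.8 t 5.05
```

View pics/side2c.png

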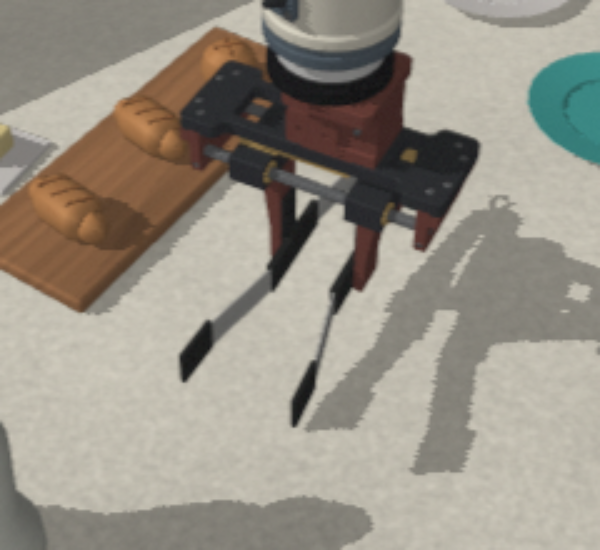

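The tongs are off the counter, held level as far as it shows; the tip pads end at crop (185,381) and (298,427). Checking against the prediction.

Run:
```python
from h import *
ax=np.array([.035,.999]); n=np.array([.999,-.035]); g=np.array([465.4,145.7])
for s in(1,-1):
  for z in (61,87):
    p=np.r_[g+125*ax+s*40*n,z]; q=proj("side",p); print(s,z,q.round(1),((q-[200,180])*2.5).round(0),"top",proj("top",p).round(1))
im=cv2.imread("pics/top2.png"); g_=im.max(2); m=np.zeros_like(g_); m[240:330,150:330]=g_[240:330,150:330]<75
k,l,s,ce=cv2.connectedComponentsWithStats(m,connectivity=8)
for i in range(1,k):
    if s[i,4]>6: print(s[i].tolist(),ce[i].round(1),ray("top",*ce[i],87).round(1))
d=np.array([.990,-.139])
print("target grip", np.array([645,-61])-109*d)
delta([537,-46,130],-8)
```

```text
1 61 [269.7 331.1] [174. 378.] top [186.  259.4]
1 87 [268.6 320.6] [172. 351.] top [182.4 257.9]
-1 61 [315.2 350.9] [288. 427.] top [183.2 299.1]
-1 87 [315.3 340.5] [288. 401.] top [179.5 298.6]
[253, 240, 9, 29, 51] [256.8 252.4] [519.7 122.8  87. ]
target grip [537.09  -45.849]
pos [464.5 145.4  62.9] shift [-188.8   79.2  -67. ] turn [ 3.0000e-04 -6.0000e-04  1.6755e+00] w 51.7 f [ 0.3 -0.7 -1.4] g 6.8 t 5.15
```

```bash
python3 -m creep '[{"translation":[0,0,-30],"angular":[0,0,0],"jaw":0.59},{"translation":[-12,5,-60],"angular":[0,0,0.1],"jaw":0.59},{"translation":[-25,10,-67],"angular":[0,0,0.22],"jaw":0.59},{"translation":[-40,17,-67],"angular":[0,0,0.35],"jaw":0.59},{"translation":[-55,23,-67],"angular":[0,0,0.48],"jaw":0.59},{"translation":[-70,29,-67],"angular":[0,0,0.61],"jaw":0.59},{"translation":[-85,36,-67],"angular":[0,0,0.74],"jaw":0.59},{"translation":[-100,42,-67],"angular":[0,0,0.84],"jaw":0.59}]'
python3 - <<'E'
from h import *
delta([537,-46,130],-8)
for u,v in((274,332.4),(319.2,350.8)): print(ray("side",u,v,61).round(1))
E
```

```text
t: 6.15
ee_pos: [502.6, 43.4, 128.9]
orientation: [-2.955, -1.066, 0.002]
ft_force: [-0.0, 0.6, -0.7]
width: 52.0
grasp_force: 6.8
pos [502.6  43.4 128.9] shift [-30.6  90.8  -1.1] turn [-3.000e-04  1.500e-03  8.318e-01] w 52.0 f [-0.   0.6 -0.7] g 6.8 t 6.15
[502.4 268.5  61. ]
[424.5 269.3  61. ]
```

```bash
python3 -m creep '[{"translation":[-4,12,0],"angular":[0,0,0.12],"jaw":0.59},{"translation":[-9,26,0],"angular":[0,0,0.25],"jaw":0.59},{"translation":[-14,41,0],"angular":[0,0,0.38],"jaw":0.59},{"translation":[-19,56,0],"angular":[0,0,0.51],"jaw":0.59},{"translation":[-24,71,0],"angular":[0,0,0.64],"jaw":0.59},{"translation":[-29,85,0],"angular":[0,0,0.75],"jaw":0.59},{"translation":[-31,91,0],"angular":[0,0,0.832],"jaw":0.59},{"translation":[-31,91,0],"angular":[0,0,0.832],"jaw":0.59}]'
python3 - <<'E'
from h import *
delta([537,-46,20],-8)
im=save("top","pics/top3.png"); a=im[140:270,280:420,::-1]
im=save("side","pics/side3.png"); b=im[130:260,230:370,::-1]
cv2.imwrite("pics/c3.png",np.hstack([cv2.resize(a,(400,371),interpolation=2),cv2.resize(b,(400,371),interpolation=2)]))
E
```

```text
t: 7.15
ee_pos: [537.1, -46.1, 128.9]
orientation: [-3.134, 0.214, 0.002]
ft_force: [0.2, 0.1, -1.2]
width: 51.8
grasp_force: 6.8
pos [537.1 -46.1 128.9] shift [ 1.000e-01 -1.000e-01  1.089e+02] turn [0.     0.0013 0.0034] w 51.8 f [ 0.2  0.1 -1.2] g 6.8 t 7.15
```

View pics/c3.png

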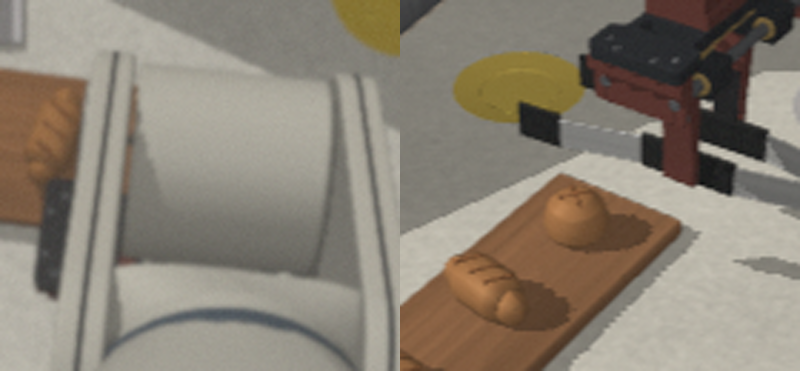

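The round roll is at right-crop (577,215). The left tip pad runs from right-crop (520,134) to (559,146) at its bottom edge. The top view is hidden by the arm.

Run:
```python
from h import *
g=np.array([537.1,-46.1])
for yaw in (-8,-5):
  a=np.radians(yaw); ax=np.array([np.cos(a),np.sin(a)]); n=np.array([-ax[1],ax[0]])
  for L in (125,93): print(yaw,L,proj("side",np.r_[g+L*ax+39.5*n,126]).round(1),(g+L*ax+39.5*n).round(1))
for u,v in((272,177),(285.7,181.1)): print(ray("side",u,v,126).round(1))
# roll: silhouette centre in both views vs model at (x,y)
print([d["rect"] for d in ctrl.look_for("side","roll")])
for x,y in((643,-61),(646,-61)):
  P=np.array([[x+25*np.cos(t),y+25*np.sin(t),z] for t in np.linspace(0,6.28,60) for z in (22,33)]+[[x+12*np.cos(t),y+12*np.sin(t),53] for t in np.linspace(0,6.28,60)])
  q=np.array([proj("side",p) for p in P]); print(x,y,"side",q.min(0).round(1),q.max(0).round(1))
  q=np.array([proj("top",p) for p in P]); print("top",q.min(0).round(1),q.max(0).round(1))
t=cv2.imread("pics/top0.png")[165:225,325:370].astype(int); s=cv2.imread("pics/side0.png")[185:230,270:320].astype(int)
for n_,im,o in(("top",t,(325,165)),("side",s,(270,185))):
  m=((im[:,:,2]-im[:,:,0])>75).astype(np.uint8); k,l,st,c=cv2.connectedComponentsWithStats(m); print(n_,[(r[:5].tolist()) for r in st[1:] if r[4]>40],o)
```

```text
-8 125 [271.8 176.1] [666.4 -24.4]
-8 93 [284.7 181.2] [634.7 -19.9]
-5 125 [270.7 178. ] [665.1 -17.6]
-5 93 [284.2 182.7] [633.2 -14.9]
[664.4 -21.8 126. ]
[633. -21. 126.]
[[282.5, 194.3, 302.9, 219.4]]
643 -61 side [280.5 195.2] [303.6 217.1]
top [334.7 186.8] [358.3 210.7]
646 -61 side [279.3 194.9] [302.3 216.7]
top [334.7 185.4] [358.3 209.3]
top [[12, 21, 14, 11, 83]] (325, 165)
side [[10, 11, 16, 17, 168]] (270, 185)
```

Tongs and roll both agree with the model within 2 mm, so I descend to TCP z of 24 mm (tips around the roll, 5 mm above the board).

```bash
python3 -m creep '[{"translation":[0,0,30],"angular":[0,0,0],"jaw":0.59},{"translation":[0,0,55],"angular":[0,0,0],"jaw":0.59},{"translation":[0,0,70],"angular":[0,0,0],"jaw":0.59},{"translation":[0,0,82],"angular":[0,0,0],"jaw":0.59},{"translation":[0,0,92],"angular":[0,0,0],"jaw":0.59},{"translation":[0,0,100],"angular":[0,0,0],"jaw":0.59},{"translation":[0,0,105],"angular":[0,0,0],"jaw":0.59},{"translation":[0,0,105],"angular":[0,0,0],"jaw":0.59}]'
python3 - <<'E'
from h import *
delta([537,-46,20],-8)
im=save("side","pics/side4.png"); b=im[150:260,220:366,::-1]
cv2.imwrite("pics/c4.png",cv2.resize(b,(730,550),interpolation=2))
E
```

```text
t: 8.3
ee_pos: [537.4, -45.7, 24.5]
orientation: [-3.134, 0.214, 0.0]
ft_force: [-0.4, -0.7, -0.9]
width: 51.7
grasp_force: 6.8
pos [537.4 -45.7  24.5] shift [-0.3  0.3  4.5] turn [-0.      0.0003  0.0034] w 51.7 f [-0.4 -0.7 -0.9] g 6.8 t 8.3
```

View pics/c4.png

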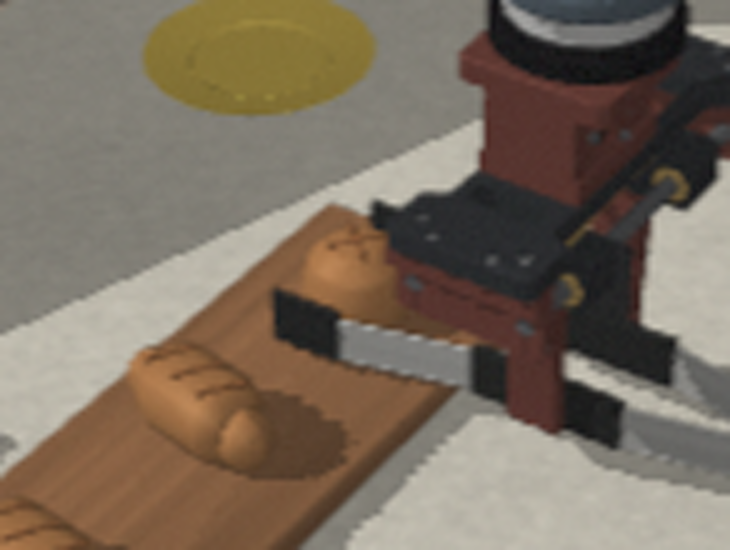

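The near pad ends at crop (275,310) in front of the roll (350,275), and the far pad's tip peeks out behind at (380,212): the tips straddle the roll. Close.

```bash
python3 -m creep '[{"translation":[0,0,0],"angular":[0,0,0],"jaw":0.54},{"translation":[0,0,0],"angular":[0,0,0],"jaw":0.5},{"translation":[0,0,0],"angular":[0,0,0],"jaw":0.47},{"translation":[0,0,0],"angular":[0,0,0],"jaw":0.44},{"translation":[0,0,0],"angular":[0,0,0],"jaw":0.35},{"translation":[0,0,0],"angular":[0,0,0],"jaw":0.2},{"translation":[0,0,0],"angular":[0,0,0],"jaw":0},{"translation":[0,0,0],"angular":[0,0,0],"jaw":0}]'
```

```text
t: 9.35
ee_pos: [537.5, -45.7, 24.7]
orientation: [-3.134, 0.214, -0.0]
ft_force: [0.6, 0.8, -1.0]
width: 41.3
grasp_force: 29.9
```

```bash
python3 -m creep '[{"translation":[0,0,-4],"angular":[0,0,0],"jaw":0},{"translation":[0,0,-10],"angular":[0,0,0],"jaw":0},{"translation":[0,0,-18],"angular":[0,0,0],"jaw":0},{"translation":[0,0,-30],"angular":[0,0,0],"jaw":0},{"translation":[0,0,-44],"angular":[0,0,0],"jaw":0},{"translation":[0,0,-58],"angular":[0,0,0],"jaw":0},{"translation":[0,0,-70],"angular":[0,0,0],"jaw":0},{"translation":[0,0,-80],"angular":[0,0,0],"jaw":0}]'
python3 - <<'E'
from h import *
a=np.radians(-8)
delta([482-109*np.cos(a),-332-109*np.sin(a),110],-8)
im=save("side","pics/side5.png"); b=im[100:250,220:420,::-1]
cv2.imwrite("pics/c5.png",cv2.resize(b,(732,550),interpolation=2))
E
```

```text
t: 10.35
ee_pos: [537.6, -45.8, 105.7]
orientation: [3.134, -0.214, 0.001]
ft_force: [1.0, 0.2, -2.3]
width: 41.6
grasp_force: 29.9
pos [537.6 -45.8 105.7] shift [-125.2  290.8   -4.4] turn [-0.     -0.0006  0.0035] w 41.6 f [ 1.   0.2 -2.3] g 29.9 t 10.35
```

View pics/c5.png

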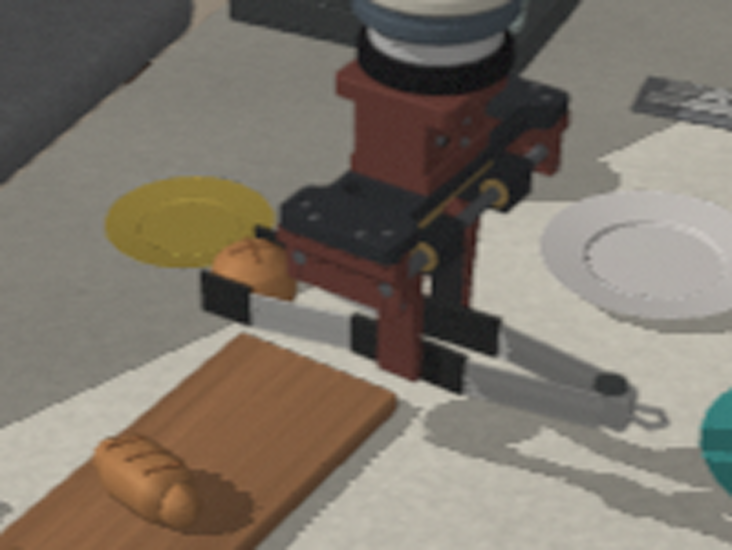

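The roll is held in the tips at crop (252,265), clear of the board. I carry it to the plate.

```bash
python3 -m creep '[{"translation":[-4,9,0],"angular":[0,0,0],"jaw":0},{"translation":[-11,26,-1],"angular":[0,0,0],"jaw":0},{"translation":[-20,46,-2],"angular":[0,0,0],"jaw":0},{"translation":[-30,69,-3],"angular":[0,0,0],"jaw":0},{"translation":[-40,92,-4],"angular":[0,0,0],"jaw":0},{"translation":[-50,115,-4],"angular":[0,0,0],"jaw":0},{"translation":[-60,139,-4],"angular":[0,0,0],"jaw":0},{"translation":[-70,162,-4],"angular":[0,0,0],"jaw":0}]'
python3 -m creep '[{"translation":[-10,23,0],"angular":[0,0,0],"jaw":0},{"translation":[-20,46,0],"angular":[0,0,0],"jaw":0},{"translation":[-30,69,0],"angular":[0,0,0],"jaw":0},{"translation":[-39,91,0],"angular":[0,0,0],"jaw":0},{"translation":[-47,109,0],"angular":[0,0,0],"jaw":0},{"translation":[-52,121,0],"angular":[0,0,0],"jaw":0},{"translation":[-55,127,0],"angular":[0,0,0],"jaw":0},{"translation":[-55,129,0],"angular":[0,0,0],"jaw":0}]'
python3 -m creep '[{"translation":[0,0,0],"angular":[0,0,0],"jaw":0},{"translation":[0,0,0],"angular":[0,0,0],"jaw":0},{"translation":[0,0,0],"angular":[0,0,0],"jaw":0},{"translation":[0,0,0],"angular":[0,0,0],"jaw":0},{"translation":[0,0,0],"angular":[0,0,0],"jaw":0},{"translation":[0,0,0],"angular":[0,0,0],"jaw":0},{"translation":[0,0,0],"angular":[0,0,0],"jaw":0},{"translation":[0,0,0],"angular":[0,0,0],"jaw":0}]'
python3 - <<'E'
from h import *
a=np.radians(-8)
delta([482-109*np.cos(a),-332-109*np.sin(a),110],-8)
im=save("side","pics/side6.png"); b=im[90:240,320:520,::-1]
im=save("top","pics/top6.png"); c=im[150:375,340:540,::-1]
cv2.imwrite("pics/c6.png",np.hstack([cv2.resize(b,(400,300)),cv2.resize(c,(267,300))]))
for s,l in (("side","roll"),("top","roll")): print([(d["rect"],d["score"]) for d in ctrl.look_for(s,l)])
E
```

```text
t: 11.4
ee_pos: [444.3, -198.0, 108.2]
orientation: [-3.134, 0.215, 0.002]
ft_force: [-0.5, 0.3, -1.8]
width: 41.8
grasp_force: 29.9
t: 12.4
ee_pos: [373.7, -317.2, 108.6]
orientation: [-3.134, 0.215, 0.0]
ft_force: [-0.2, 0.9, -1.1]
width: 41.9
grasp_force: 29.9
t: 13.4
ee_pos: [374.1, -317.1, 108.7]
orientation: [3.134, -0.214, -0.0]
ft_force: [-0.5, 0.4, -2.0]
width: 41.8
grasp_force: 29.9
pos [ 374.1 -317.1  108.7] shift [-0.  -0.3 -1.3] turn [0.     0.     0.0033] w 41.8 f [-0.5  0.4 -2. ] g 29.9 t 13.4
[([394.8, 121.4, 416.7, 137.9], 0.73)]
[([479.6, 252.4, 502.3, 278.3], 0.82)]
```

View pics/c6.png

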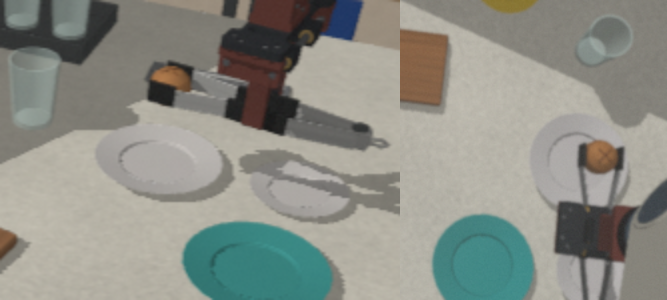

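The roll is pinched in the tips, at left-crop (170,80) and right-crop (600,156), over the large white plate allowing for perspective. One numeric check, then hand in.

Run:
```python
from h import *
p=ray("top",491,265,125); q=ray("side",405.8,131,125); print(p.round(),q.round())
if max(np.hypot(*(v[:2]-[482,-332])) for v in (p,q))<20: print(ctrl.close_job())
```

```text
[ 487. -327.  125.] [ 478. -322.  125.]
the job is handed in; nothing more can be done
None
```

I handed the job in with the tongs holding the round roll about 12 cm above the counter, within about 11 mm of the large white plate's centre and at rest; the judging result was not reported back.

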